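# Angle the straightedge past the keeper post into its dock

## Robot

A 6-joint arm with a two-finger parallel gripper is mounted at the origin on the work surface. World frame = base frame: x ahead of the robot, y to its left, z up, the work surface at z = 0. Lengths are in m, angles in rad, forces in N, time in s.
With the tool pointing down it reaches from about 0.425 to 0.95 m from the base axis. Payload 3.5 kg.
Tool frame: the origin (TCP) lies midway between the tips of the shut fingers; the grasp point (between the pads) lies 19 mm behind it; z points along the fingers, y is the line along which they close (so a half turn about z gives the same grasp; the last joint's range is limited). The gripper opens to 85 mm and grips with 20 to 120 N. Pads are 22 mm wide; open, the fingers measure 114 mm over their backs; the gripper's body (76 mm by 85 mm) begins 54 mm behind the grasp point. The pads swing forward as they close: fully open they stand 13 mm farther back than shut.
Start: joints at [1.043, 0.286, 1.577, -0, 1.279, -0.15], TCP at [0.249, 0.627, 0.193] pointing down, gripper open.
Joint ranges: [-2.77, 2.77], [-0.9, 2.22], [0.21, 2.48], [-1.53, 4.67], [0.24, 2.81], [-2.84, 2.84]. Speed limits (rad/s): [2.79, 2.79, 3.14, 3.14, 3.14, 3.14].

## Interface

Orientations are given as a unit quaternion [x, y, z, w].
In Python, from plant import get_state, read_camera, ctrl gives the robot as it stands.
- The arm moves only by the shell command python3 -m crank 'ROWS' [FORCE]. ROWS is JSON, a list of rows, each a list of 3 entries, a list of its own where there are three numbers: the shift along the tool's x, y, z in mm, then the turn about the tool's z in degrees, then the closure in counts, from 0 (fully open) to 255 (shut). In form: [[[tx, ty, tz], yaw, claw], ...]. A call has 1 to 10 rows; each row is the pose to reach, as a shift and turn from the pose commanded when the call began, along the tool's axes at that moment; what a row does not reach only later rows make up. A row lasts 1/10 s, in which the tool goes at most 50 mm and 8.59 degrees, less where a joint would pass 70% of its speed; a pose out of reach is approached as far as the arm can. A call with a gripper value outside its range is refused whole. The fingers move at their own pace and stop on an object; FORCE is the grip in N (left out, the last holds). Time passes only in rows, so rows that repeat a pose let the fingers close. It gives the time, the measured TCP pose, the force, the opening and the grip force at its end, in the units of the state.
- get_state(): the state, without advancing time (a new reading comes with each control period).
- read_camera(name): name is "scene" or "top" or "wrist"; returns a dict with "frame" (400x640x3 uint8, blue, green, red), "range_z" (400x640 float32, m along the optical axis (not along the pixel's ray), 0 where there is no reading), "vfov" (degrees; the focal length in pixels is half the picture's height over the tangent of half this angle, whatever the lens; pixels are square), "cx", "cy" (the principal point, pixels), "origin" and "orientation" of the camera in the world. Camera axes: x right, y down, z forward; pixel columns grow to the right and rows downward; lengths in m; the calibration is good to about 2 mm. The wrist camera is an equidistant fisheye: a pixel r from the principal point sees the ray r / f radians off the axis. A picture is of the moment at which its call begins.
- ctrl.sign_off(): hands the job in; it is judged then, once.
The state is a dict: "time": time; "qpos": joint angles; "dq": joint speeds; "joint_efforts": joint torques, N m; "eef_pos": TCP position; "tcp_rot": TCP orientation; "contact_force": force on the tool from outside, world axes, zero at the start; "wrist_torque": the same for the moment, N m; "opening": opening from 0.0 (shut) to 1.0 (fully open); "finger_force": force on a finger pad.
Only numpy, scipy, OpenCV 4.12 (cv2) and the standard library are available. Lean on these libraries where they do the work, as an engineer would, in place of code of your own. Each camera call takes 0.05 s, during which the arm holds its last target. There are 200 camera calls.

## Task

Put the long wooden straightedge away in its dock by pushing it along the bench with the fingertips: push its left end in behind the steel keeper post first, then push its right end along and round, until it lies between the two end cheeks with its whole long side flat against the back rail. Never lift, carry or tip it, and leave the thread spools, the wax jar and the cup where they stand. Finish with the hand clear of everything.

Things in the scene. Friction and masses are not known exactly. Their poses are not given: they have to be found in the camera images.
- dock: Pale wood dock fixed to the bench, yaw up to 0.2 rad. Origin on the bench, middle of the back rail's inner face; +x into the rail (away from the robot), +y along it to the left. Rail: y -168 to 168, x 0 to 18, 30 mm high. End cheeks: x -30 to 0, 18 mm thick, 30 mm high, inner faces at y = 150 and -150; the bay between them is open towards the robot, the bench is its floor.
- post (a point): Centre of the top of the keeper post: a fixed upright steel pin 24 mm in diameter, 55 mm high, in front of the left part of the bay at dock x = -66, y = 60 mm. Gap between post and back rail 54 mm; opening between post and right cheek about 198 mm, shorter than the straightedge.
- straightedge: Loose dark hardwood bar, 240 mm long (y), 28 wide (x), 20 high, 100 to 210 g. Origin: centre of its underside; +y to its left end, +x to its back long side. It starts flat on the bench, within 0.15 rad of parallel to the dock, nearer the robot than the post, its left end just right of the post. It slides under 1 or 2 N and stops when no longer pushed.
- end_left (a point): Centre of the straightedge's left end face (the end that goes behind the post), 10 mm above the underside, 120 mm from the centre. When home this lies at dock x = -14 mm.
- end_right (a point): Centre of the straightedge's right end face, 10 mm above the underside, 120 mm from the centre. When home this lies at dock x = -14 mm.
- spool_a: Bystander: upright spool of brown thread, 44 mm diameter, 50 mm high, behind the dock's rail. Origin at the centre of its underside.
- spool_b: Bystander: upright spool of blue thread, 44 mm diameter, 50 mm high, behind the dock's rail. Origin at the centre of its underside.
- wax_jar: Bystander: squat amber jar, 60 mm diameter, 45 mm high, left of the work. Origin at the centre of its underside.
- tumbler: Bystander: blue ceramic cup without handle, 68 mm diameter, 100 mm high, to the left beyond the jar. Origin at the centre of its underside.
Things that resemble listed ones, but are neither listed nor needed, are in the scene too. Of the things like the straightedge, leave any that is orange or pink; of the rest the larger one is meant.

How it is judged:
On the way:
1. the left end is in behind the keeper post while the right end is still outside the bay (y of end_left in the frame of dock above 0.062 m and x of end_left in the frame of dock above -0.054 m and x of end_right in the frame of dock below -0.045 m), for 0.1 s.
At the end, for the whole second after the job is handed in: The straightedge lies flat and at rest in the bay: both its ends within 6 mm of touching the back rail (end centres at dock x between -20 and -10 mm), both ends between the two cheeks; the bystanders stand upright within 20 mm of where they began (x of end_left in the frame of dock between -0.02 and -0.01 m and x of end_right in the frame of dock between -0.02 and -0.01 m and y of end_left in the frame of dock between 0.08 and 0.152 m and y of end_right in the frame of dock above -0.152 m and height (world z) of each of end_left, end_right below 0.015 m and angle between straightedge's own z axis and vertical below 0.05 rad and linear speed of straightedge below 0.01 m/s and angular speed of straightedge below 0.05 rad/s and distance of each of spool_a, spool_b, wax_jar, tumbler from where it was at the start of the episode below 0.02 m and angle between each of spool_a, spool_b, wax_jar, tumbler's own z axis and vertical below 0.2 rad).
It fails at once if the straightedge was lifted or tipped off the bench (height (world z) of any of end_left, end_right above 0.022 m or height (world z) of straightedge above 0.01 m or angle between straightedge's own z axis and vertical above 0.2 rad).
It fails at once if a bystander was pushed or knocked over (distance of any of spool_a, spool_b, wax_jar, tumbler from where it was at the start of the episode above 0.02 m or angle between any of spool_a, spool_b, wax_jar, tumbler's own z axis and vertical above 0.3 rad).
It also fails if it takes over 67 s, if anything falls off the work surface, if the arm or the gripper's body presses on something with over 40 N, if the wrist force passes 120 N, or if a joint passes its speed limit or range.

## Working session

There is one attempt and no reset: what is moved stays moved. The work goes in short steps, Python scripts to look and compute and a shell command to move; the robot and the scene stay as the last step left them, time stands still between calls to the robot, and variables do not carry over. Pictures are saved under pics/ and viewed, at most 10 in all, crops included, and the job is handed in when it is done.

```bash
mkdir -p pics; ls; cat > h.py <<'E'
import numpy as np,cv2
from scipy.spatial.transform import Rotation as R
from plant import get_state, read_camera, ctrl
def pts(c):
    f=200/np.tan(np.radians(c["vfov"])/2); z=c["range_z"]
    v,u=np.mgrid[0:z.shape[0],0:z.shape[1]]
    P=np.stack([(u-c["cx"])/f*z,(v-c["cy"])/f*z,z],-1)
    return P@R.from_quat(c["orientation"]).as_matrix().T+np.array(c["origin"])
E
python3 - <<'E'
from h import *
import pickle
for n in("top","scene"):
    c=read_camera(n);cv2.imwrite(f"pics/{n}0.png",c["frame"]);pickle.dump(c,open(n+"0.pkl","wb"))
    print(n,c["origin"],c["orientation"],c["vfov"])
s=get_state();print(s)
E
```

```text
pics
top [0.35722583 0.07620849 1.3199706 ] [-0.70022637  0.71144016 -0.04056882  0.04347528] 44.456649120370685
scene [1.24550458 0.40935033 0.79476654] [ 0.49017168  0.77163746 -0.33563503 -0.22728061] 49.49341381622049
{'time': 0.1, 'qpos': array([ 1.04298230e+00,  2.87127722e-01,  1.57802336e+00,  7.88377848e-06,
        1.27858559e+00, -1.50009578e-01]), 'dq': array([ 0.00014046, -0.0016412 , -0.00324932, -0.00049921,  0.00179023,
       -0.00148192]), 'joint_efforts': array([ 1.10165078e-03, -4.07300484e+01, -2.93696845e+01, -1.16612355e-04,
        3.44724147e-03,  1.03458814e-05]), 'eef_pos': array([0.24863099, 0.62682311, 0.19195573]), 'tcp_rot': array([ 1.87781774e-01,  9.82210189e-01, -1.00977438e-03, -3.59959751e-04]), 'contact_force': array([-0.17625611,  0.22108656,  0.00511103]), 'wrist_torque': array([-0.02074881,  0.06560517,  0.01346645]), 'finger_force': 0.0, 'opening': 1.0017048146583718}
```

View pics/top0.png

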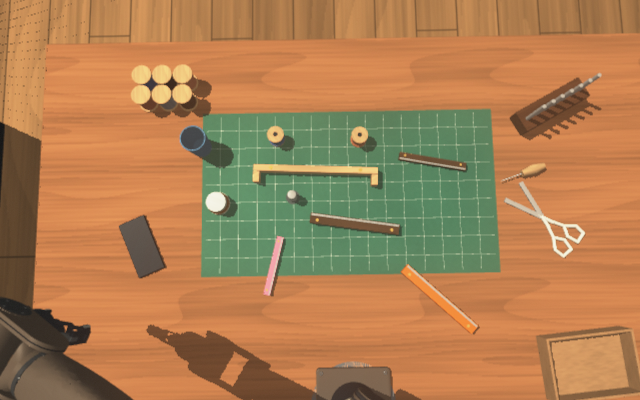

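View pics/scene0.png

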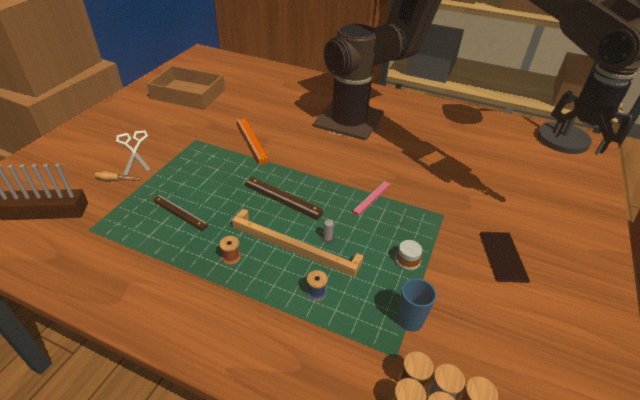

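```bash
python3 - <<'E'
from h import *
import pickle
c=pickle.load(open("top0.pkl","rb"));P=pts(c)
def reg(u0,u1,v0,v1,z0,z1):
    q=P[v0:v1,u0:u1].reshape(-1,3);return q[(q[:,2]>z0)&(q[:,2]<z1)]
print("mat z",np.median(P[240:270,430:480,2]))
for n,r in dict(bar=(305,405,208,240,.012,.03),rail=(262,370,160,182,.022,.04),dock=(245,385,158,190,.022,.04),post=(284,302,185,206,.045,.07),jar=(200,235,185,220,.035,.06),spa=(345,375,120,150,.04,.06),spb=(262,290,120,150,.04,.06),cup=(175,212,120,160,.09,.12)).items():
    q=reg(*r);rc=cv2.minAreaRect((q[:,:2]*1000).astype(np.float32))
    print(n,len(q),q.mean(0).round(4),np.round(rc[0],1),np.round(rc[1],1),round(rc[2],2),np.round(cv2.boxPoints(rc)).tolist())
f=c["frame"][150:245,240:410];cv2.imwrite("pics/crop.png",cv2.resize(f,None,fx=4.5,fy=4.5,interpolation=2))
s=get_state();print(R.from_quat(s["tcp_rot"]).as_matrix().round(3))
E
```

```text
mat z 0.0010367309300975958
bar 957 [ 0.4718 -0.0149  0.02  ] [472.  -15.3] [239.1  28.7] 81.33 [[440.0, -131.0], [468.0, -136.0], [504.0, 101.0], [476.0, 105.0]]
rail 755 [0.6192 0.0866 0.0294] [619.5  86.1] [288.6  19.6] 87.5 [[603.0, -58.0], [623.0, -58.0], [636.0, 230.0], [616.0, 231.0]]
dock 1021 [0.6155 0.0871 0.0294] [604.9  86.8] [335.4  48.7] 87.41 [[573.0, -80.0], [622.0, -82.0], [637.0, 253.0], [588.0, 255.0]]
post 65 [0.5468 0.1489 0.0537] [546.7 148.5] [21.2 21.1] 1.02 [[536.0, 159.0], [536.0, 138.0], [557.0, 138.0], [557.0, 159.0]]
jar 326 [0.5327 0.3497 0.044 ] [532.7 350. ] [51.7 51.6] 56.06 [[497.0, 343.0], [540.0, 314.0], [569.0, 357.0], [526.0, 386.0]]
spa 220 [ 0.705  -0.0325  0.0506] [705.6 -32.4] [40.3 44.3] 89.64 [[683.0, -52.0], [728.0, -53.0], [728.0, -12.0], [684.0, -12.0]]
spb 218 [0.7106 0.1919 0.0502] [710.7 192.5] [43.2 42.3] 87.44 [[689.0, 172.0], [731.0, 170.0], [733.0, 213.0], [691.0, 215.0]]
cup 183 [0.6917 0.4003 0.0977] [690.5 399.3] [67.2 65.3] 45.66 [[644.0, 398.0], [690.0, 353.0], [737.0, 401.0], [691.0, 446.0]]
[[-0.929  0.369 -0.001]
 [ 0.369  0.929 -0.002]
 [ 0.    -0.002 -1.   ]]
```

View pics/crop.png

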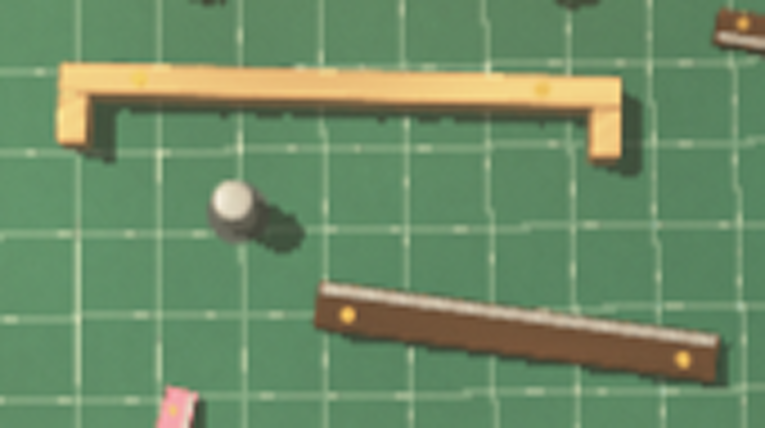

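Candidates in the top view: dark bars at (355,224), about 239 mm long, and (433,162), shorter, plus pink at (274,266) and orange at (440,298). The larger dark bar at (355,224) is the one meant, and the crop confirms it: ends at crop px (317,305) and (718,360), post at (235,205), dock at (60–620, 65–160).

```bash
cat >> h.py <<'E'
O=np.array([.610,.0865]);YA=-.0447   # dock origin, yaw
def d2w(x,y): c,s=np.cos(YA),np.sin(YA);return O+[c*x-s*y,s*x+c*y]
def w2d(p): c,s=np.cos(YA),np.sin(YA);d=np.array(p)[:2]-O;return np.array([c*d[0]+s*d[1],-s*d[0]+c*d[1]])
def go(x,y,z,deg=None):
    "shift in tool mm, yaw deg to put TCP at x,y,z (m) with tool y at world angle deg"
    s=get_state();M=R.from_quat(s["tcp_rot"]).as_matrix()
    t=M.T@(np.array([x,y,z])-s["eef_pos"])*1000
    a=np.degrees(np.arctan2(M[1,1],M[0,1]));dy=0 if deg is None else a-deg
    print("shift",t.round(1),"yaw",round(dy,1),"cur",np.round(s["eef_pos"],4),round(a,1),"F",np.round(s["contact_force"],1))
def bar():
    "straightedge centre, ends in dock frame (mm) from top camera depth"
    c=read_camera("top");P=pts(c);q=P.reshape(-1,3)
    f=c["frame"].reshape(-1,3).astype(int)
    d=np.stack([*w2d(q.T[:2].T.T) ],-1) if 0 else (q[:,:2]-O)@np.array([[np.cos(YA),-np.sin(YA)],[np.sin(YA),np.cos(YA)]])
    m=(q[:,2]>.012)&(q[:,2]<.0245)&(d[:,0]>-.2)&(d[:,0]<.002)&(d[:,1]>-.26)&(d[:,1]<.149)&(f[:,2]>f[:,1]-5)&(f[:,2]<190)
    m=m.reshape(400,640).astype(np.uint8);n,l,st,_=cv2.connectedComponentsWithStats(m)
    k=[i for i in range(1,n) if st[i,4]>60];dd=d[np.isin(l.ravel(),k)]*1000
    rc=cv2.minAreaRect(dd.astype(np.float32));b=cv2.boxPoints(rc);C=np.array(rc[0])
    e=b[1]-b[0],b[2]-b[1];u=max(e,key=np.linalg.norm);u=u/np.linalg.norm(u)*np.sign(u[1])
    print("bar C",C.round(1),"size",np.round(rc[1],1),"theta",round(np.arctan2(u[0],u[1]),3),"L",(C+120*u).round(1),"R",(C-120*u).round(1))
    return c,C,u
E
python3 - <<'E'
from h import *
bar()
go(.5,.25,.19,81.4)
go(.4377,.0053,.10,81.4)
E
```

```text
bar C [-134.  -107.9] size [239.5  27.5] theta 0.102 L [-121.7   11.5] R [-146.2 -227.3]
shift [-372.7 -257.6    2.5] yaw -13.0 cur [0.2486 0.6269 0.1921] 68.4 F [-0.5 -1.   0.1]
shift [-405.1 -507.8   92.9] yaw -13.0 cur [0.2486 0.6269 0.1921] 68.4 F [-0.5 -1.   0.1]
```

```bash
python3 -m crank '[[[-373,-258,0],-13,0],[[-373,-258,0],-13,0],[[-373,-258,0],-13,0],[[-373,-258,0],-13,0],[[-373,-258,0],-13,0],[[-373,-258,0],-13,0],[[-373,-258,0],-13,0],[[-373,-258,0],-13,0],[[-373,-258,0],-13,0],[[-373,-258,0],-13,0]]'; python3 -c "
from h import *
go(.4377,.0053,.08,81.4)"
```

```text
time: 1.15
eef_pos: [0.503, 0.2456, 0.193]
tcp_rot: [0.079, 0.997, -0.001, 0.0]
contact_force: [-1.0, 0.2, -1.3]
opening: 1.001
finger_force: 0.0
shift [  27.  -247.4  113.4] yaw -0.4 cur [0.503  0.2456 0.193 ] 81.0 F [-1.   0.2 -1.3]
```

```bash
python3 -m crank '[[[27,-247,60],-0.4,0],[[27,-247,113],-0.4,0],[[27,-247,113],-0.4,0],[[27,-247,113],-0.4,0],[[27,-247,113],-0.4,0],[[27,-247,113],-0.4,0],[[27,-247,113],-0.4,0],[[27,-247,113],-0.4,0],[[27,-247,113],-0.4,0]]'; python3 -c "
from h import *
go(.4377,.0053,-.005,81.4)
cv2.imwrite('pics/w1.png',read_camera('wrist')['frame'])"
```

```text
time: 2.05
eef_pos: [0.4376, 0.0108, 0.0812]
tcp_rot: [0.071, 0.997, 0.0, 0.001]
contact_force: [0.0, 0.4, -0.8]
opening: 1.002
finger_force: 0.0
shift [-0.7 -5.4 86.2] yaw 0.4 cur [0.4376 0.0108 0.0812] 81.8 F [ 0.   0.4 -0.8]
```

View pics/w1.png

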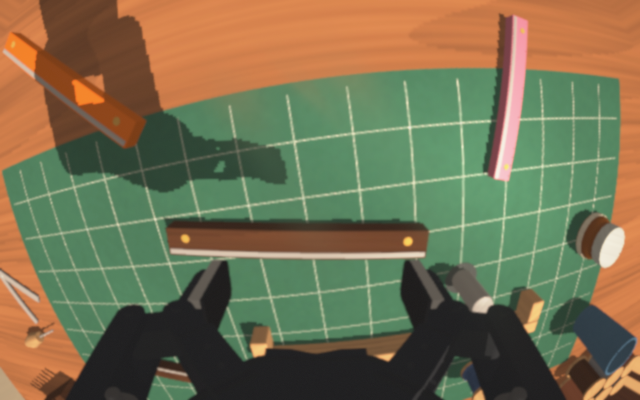

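```bash
python3 - <<'E'
from h import *
c=read_camera('wrist');f=200/np.tan(np.radians(c["vfov"])/2)
print(c["origin"],f,c["cx"],c["cy"])
for u,v in [(298,224),(298,250),(215,268),(408,241),(186,239),(412,268)]:
    x,y=u-c["cx"],v-c["cy"];r=np.hypot(x,y);t=r/f;z=c["range_z"][v,u]
    print(u,v,(R.from_quat(c["orientation"]).apply(np.array([x/r*np.tan(t),y/r*np.tan(t),1])*z)+c["origin"]).round(4))
E
```

```text
[0.35935908 0.02207239 0.26196617] 309.70691628693146 315.43463375548953 204.68206111536193
298 224 [ 0.4574 -0.0075  0.0056]
298 250 [ 0.476  -0.0099  0.0199]
215 268 [ 0.4194 -0.0316  0.1462]
408 241 [0.4819 0.0872 0.0208]
186 239 [ 0.4527 -0.1102  0.0203]
412 268 [0.4332 0.0556 0.144 ]
```

The wrist view shows the straightedge across (170–428, 240) with the open fingertips just on the robot's side of it, which agrees with the top-view fit. I'll descend next.

```bash
python3 -m crank '[[[0,-5,30],0,0],[[0,-5,60],0,0],[[0,-5,75],0,0],[[0,-5,85],0,0],[[0,-5,85],0,0],[[0,-5,85],0,0]]'; python3 -c "
from h import *
go(.4377,.0053,-.005,81.4);bar()"
```

```text
time: 2.75
eef_pos: [0.4368, 0.0051, -0.004]
tcp_rot: [0.072, 0.997, -0.0, 0.001]
contact_force: [-0.4, 0.0, 0.0]
opening: 0.999
finger_force: 0.0
shift [-0.8  0.3  1. ] yaw 0.4 cur [ 0.4368  0.0051 -0.004 ] 81.8 F [-0.4  0.   0. ]
bar C [-136.7 -107.6] size [238.9  27. ] theta 0.078 L [-127.3   12.1] R [-146.  -227.2]
```

```bash
cat >> h.py <<'E'
def fork(bx,by,th,off,gap=25,z=-.004):
    "TCP for pushing front side, bar centre dock mm"
    u=np.array([np.sin(th),np.cos(th)]);n=np.array([u[1],-u[0]])
    p=d2w(*((np.array([bx,by])+off*u-gap*n)/1000));go(*p,z,90-np.degrees(th)+np.degrees(YA))
E
python3 -c "
from h import *
fork(-134,-107.5,.105,15)
fork(-108,-110,.23,15)
fork(-82,-113,.35,15)"
```

```text
shift [-11.8   0.4   0.3] yaw 0.4 cur [ 0.4371  0.005  -0.0037] 81.8 F [-0.3  0.9  0.3]
shift [-40.    3.4   0.4] yaw 7.5 cur [ 0.4371  0.005  -0.0037] 81.8 F [-0.3  0.9  0.3]
shift [-68.5   5.6   0.5] yaw 14.4 cur [ 0.4371  0.005  -0.0037] 81.8 F [-0.3  0.9  0.3]
```

```bash
python3 -m crank '[[[-6,0,0],0,0],[[-12,0,0],0,0],[[-18,0.5,0],1.5,0],[[-25,1.5,0],3.5,0],[[-33,2.5,0],5.5,0],[[-40,3.5,0],7.5,0],[[-47,4,0],9,0],[[-54,5,0],11,0],[[-62,5,0],13,0],[[-69,5.5,0],14.4,0]]'; python3 -m crank '[[[0,0,0],0,0],[[0,0,0],0,0],[[25,0,0],0,0],[[25,0,0],0,0],[[25,0,-80],0,0],[[25,0,-80],0,0],[[25,0,-80],0,0]]'; python3 -c "
from h import *
bar()"
```

```text
time: 3.8
eef_pos: [0.5059, 0.0003, -0.0046]
tcp_rot: [0.197, 0.98, -0.0, 0.0]
contact_force: [-0.0, 0.9, 0.9]
opening: 0.997
finger_force: 0.0
time: 4.5
eef_pos: [0.4864, 0.0092, 0.0806]
tcp_rot: [0.196, 0.981, -0.0, 0.006]
contact_force: [0.5, -0.8, 0.3]
opening: 0.998
finger_force: 0.0
bar C [-133.7 -107.9] size [239.2  27. ] theta 0.105 L [-121.1   11.4] R [-146.3 -227.3]
```

```bash
python3 - <<'E'
from h import *
c=read_camera('wrist');f=200/np.tan(np.radians(c["vfov"])/2)
v,u=np.mgrid[0:400,0:640];x,y=u-c["cx"],v-c["cy"];r=np.hypot(x,y)+1e-9;t=r/f;z=c["range_z"]
W=R.from_quat(c["orientation"]).apply((np.stack([x/r*np.tan(t),y/r*np.tan(t),1+0*x],-1)*z[...,None]).reshape(-1,3))+c["origin"]
s=get_state();q=R.from_quat(s["tcp_rot"]).inv().apply(W-s["eef_pos"])*1000
fr=c["frame"].reshape(-1,3).max(1)
m=(z.ravel()>0)&(fr<90)&(abs(q[:,0])<40)&(abs(q[:,1])<75)&(q[:,2]<25)&(q[:,2]>-120)&(W[:,2]>.03)
for k in(-1,1):
    a=q[m&(q[:,1]*k>0)];o=a[np.argsort(-a[:,2])];print(len(a),o[:200:12].round())
cv2.imwrite("pics/w2.png",c["frame"])
E
```

```text
7552 [[ -6. -43. -53.]
 [-11. -42. -55.]
 [  4. -42. -55.]
 [  0. -42. -56.]
 [  9. -44. -56.]
 [ -1. -42. -57.]
 [  8. -42. -57.]
 [  4. -42. -58.]
 [  7. -42. -58.]
 [  4. -43. -59.]
 [  9. -42. -59.]
 [ -2. -42. -59.]
 [  1. -42. -60.]
 [ -4. -42. -60.]
 [  7. -42. -60.]
 [  1. -42. -61.]
 [  6. -54. -61.]]
7517 [[ -4.  43. -53.]
 [-11.  43. -55.]
 [-10.  43. -55.]
 [ -9.  43. -56.]
 [ -6.  43. -56.]
 [  3.  43. -57.]
 [  5.  43. -57.]
 [ -3.  43. -58.]
 [ -1.  43. -58.]
 [ -7.  43. -59.]
 [  4.  43. -59.]
 [  4.  43. -59.]
 [ -4.  43. -60.]
 [-10.  43. -60.]
 [ -6.  43. -61.]
 [  5.  54. -61.]
 [ -9.  43. -61.]]
```

View pics/w2.png

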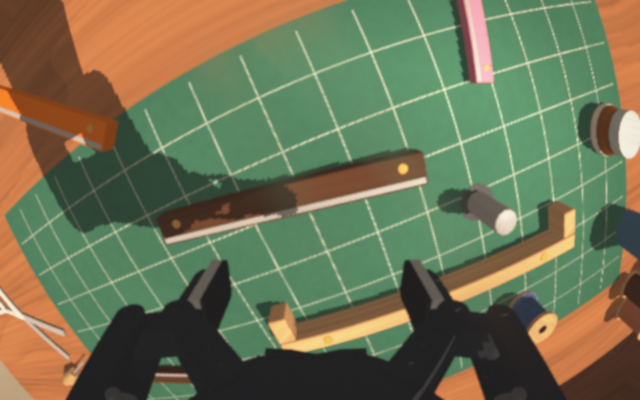

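The wrist picture shows that the fingertips at (225,265) and (408,265) are really about 53 mm behind the reported TCP, not 13 mm. So the first push passed over the bar without touching it. I'll repeat it about 40 mm lower and watch the force.

```bash
python3 -c "
from h import *
fork(-134,-108,.105,15,37,.02)
fork(-134,-108,.105,15,37,-.045)"
```

```text
shift [ 40.5 -22.2  56. ] yaw -14.1 cur [0.4827 0.0099 0.0761] 67.4 F [-0.6 -0.9 -0.8]
shift [ 40.6 -22.2 121. ] yaw -14.1 cur [0.4827 0.0099 0.0761] 67.4 F [-0.6 -0.9 -0.8]
```

```bash
python3 -m crank '[[[40,-22,10],-7,0],[[40,-22,30],-14,0],[[40,-22,56],-14,0],[[40,-22,80],-14,0],[[40,-22,95],-14,0],[[40,-22,105],-14,0],[[40,-22,112],-14,0],[[40,-22,112],-14,0]]';python3 -c "
from h import *
fork(-134,-108,.105,15,37,-.045)"
```

```text
time: 5.4
eef_pos: [0.4355, 0.0054, -0.0379]
tcp_rot: [0.075, 0.997, 0.0, -0.001]
contact_force: [-0.5, 0.2, 0.3]
opening: 1.003
finger_force: 0.0
shift [-1.5 -0.2  7.1] yaw -0.1 cur [ 0.4355  0.0054 -0.0379] 81.4 F [-0.5  0.2  0.3]
```

```bash
python3 -m crank '[[[0,0,4],0,0],[[0,0,7],0,0],[[-6,0,7],0,0],[[-12,0,7],0,0],[[-18,0.5,7],1.5,0],[[-25,1.5,7],3.5,0],[[-25,1.5,7],3.5,0]]';python3 -c "
from h import *
s=get_state();print(s['eef_pos'],s['contact_force']);bar()"
```

```text
time: 6.1
eef_pos: [0.4631, 0.0026, -0.0433]
tcp_rot: [0.106, 0.994, -0.0, 0.001]
contact_force: [-0.1, -0.2, 0.1]
opening: 1.002
finger_force: 0.0
[ 0.46311662  0.00264101 -0.04327425] [-0.14601294 -0.16076878  0.14570522]
bar C [-120.2 -109.5] size [240.3  26.6] theta 0.167 L [-100.2    8.9] R [-140.1 -227.8]
```

```bash
python3 -c "
from h import *
fork(-120,-109.5,.167,15,25,-.044)
fork(-100,-112,.26,15,25,-.044)
fork(-80,-115,.36,15,25,-.044)"
```

```text
shift [-1.5 -0.   0.5] yaw -0.0 cur [ 0.4625  0.0027 -0.0435] 77.9 F [ 0.2 -0.2  0.3]
shift [-23.1   3.1   0.6] yaw 5.3 cur [ 0.4625  0.0027 -0.0435] 77.9 F [ 0.2 -0.2  0.3]
shift [-45.2   5.7   0.6] yaw 11.0 cur [ 0.4625  0.0027 -0.0435] 77.9 F [ 0.2 -0.2  0.3]
```

```bash
python3 -m crank '[[[-6,1,0],1.3,0],[[-12,2,0],2.7,0],[[-18,2.5,0],4,0],[[-23,3,0],5.3,0],[[-29,4,0],6.7,0],[[-34,4.5,0],8.2,0],[[-40,5,0],9.6,0],[[-45,5.5,0],11,0],[[-45,5.5,0],11,0]]';python3 -m crank '[[[20,0,0],0,0],[[20,0,-50],0,0],[[20,0,-120],0,0],[[20,0,-120],0,255],[[20,0,-120],0,255],[[20,0,-120],0,255]]'; python3 -c "
from h import *
bar()"
```

```text
time: 7.05
eef_pos: [0.5079, -0.0014, -0.0435]
tcp_rot: [0.201, 0.98, 0.0, 0.001]
contact_force: [0.4, 0.0, 0.1]
opening: 1.001
finger_force: 0.0
time: 7.65
eef_pos: [0.4883, 0.0066, 0.0763]
tcp_rot: [0.201, 0.98, -0.0, 0.001]
contact_force: [0.2, -0.4, -0.7]
opening: 0.516
finger_force: 0.0
bar C [ -79.8 -115. ] size [239.2  26.6] theta 0.353 L [-38.3  -2.4] R [-121.3 -227.6]
```

```bash
python3 -c "
from h import *
fork(-80,-115,.353,-40,40,.076)
fork(-80,-115,.353,-40,40,-.044)"
```

```text
shift [ -7.3 -54.6  -0.9] yaw -0.4 cur [0.4873 0.0068 0.0751] 66.8 F [ 0.3 -0.7  0. ]
shift [ -7.5 -54.5 119.1] yaw -0.4 cur [0.4873 0.0068 0.0751] 66.8 F [ 0.3 -0.7  0. ]
```

```bash
python3 -m crank '[[[-7,-54,0],-0.4,0],[[-7,-54,0],-0.4,0],[[-7,-54,0],-0.4,0],[[-7,-54,0],-0.4,0],[[-7,-54,40],-0.4,0],[[-7,-54,75],-0.4,0],[[-7,-54,100],-0.4,0],[[-7,-54,112],-0.4,0],[[-7,-54,119],-0.4,0],[[-7,-54,119],-0.4,0]]'; python3 -c "
from h import *
fork(-80,-115,.353,-40,25,-.044)
fork(-71,-117.5,.276,-40,25,-.044)
fork(-61,-120,.20,-40,25,-.044)"
```

```text
time: 8.7
eef_pos: [0.4734, -0.0453, -0.0431]
tcp_rot: [0.197, 0.98, 0.0, -0.0]
contact_force: [0.2, -0.2, 0.1]
opening: 0.999
finger_force: 0.0
shift [-14.6  -1.2   0.9] yaw 0.1 cur [ 0.4734 -0.0453 -0.0431] 67.3 F [ 0.2 -0.2  0.1]
shift [-27.   -2.3   0.9] yaw -4.3 cur [ 0.4734 -0.0453 -0.0431] 67.3 F [ 0.2 -0.2  0.1]
shift [-40.5  -2.7   0.8] yaw -8.7 cur [ 0.4734 -0.0453 -0.0431] 67.3 F [ 0.2 -0.2  0.1]
```

Then retreat, raise and shut the fingers for the end push.

```bash
python3 -m crank '[[[-8,-1,0],0,0],[[-14,-1,0],0,0],[[-18,-1.5,0],-1.5,0],[[-22,-2,0],-3,0],[[-27,-2,0],-4.3,0],[[-31,-2.5,0],-5.7,0],[[-36,-2.5,0],-7.2,0],[[-40,-2.5,0],-8.7,0],[[-40,-2.5,0],-8.7,0]]';python3 -m crank '[[[20,0,0],0,0],[[20,0,-50],0,0],[[20,0,-120],0,0],[[20,0,-120],0,255],[[20,0,-120],0,255],[[20,0,-120],0,255],[[20,0,-120],0,255],[[20,0,-120],0,255]]'; python3 - <<'E'
from h import *
bar()
c=read_camera('wrist');f=200/np.tan(np.radians(c["vfov"])/2)
v,u=np.mgrid[0:400,0:640];x,y=u-c["cx"],v-c["cy"];r=np.hypot(x,y)+1e-9;t=r/f;z=c["range_z"]
W=R.from_quat(c["orientation"]).apply((np.stack([x/r*np.tan(t),y/r*np.tan(t),1+0*x],-1)*z[...,None]).reshape(-1,3))+c["origin"]
s=get_state();q=R.from_quat(s["tcp_rot"]).inv().apply(W-s["eef_pos"])*1000
m=(z.ravel()>0)&(abs(q[:,0])<40)&(abs(q[:,1])<75)&(q[:,2]>-60)&(q[:,2]<25)&(W[:,2]>.045)
a=q[m];print(s["eef_pos"],s["opening"],len(a),a.min(0).round(1),a.max(0).round(1))
cv2.imwrite("pics/w3.png",c["frame"])
E
```

```text
time: 9.6
eef_pos: [0.5103, -0.0639, -0.0427]
tcp_rot: [0.122, 0.993, -0.0, 0.001]
contact_force: [0.6, 0.2, 0.1]
opening: 1.0
finger_force: 0.0
time: 10.4
eef_pos: [0.4886, -0.0582, 0.0752]
tcp_rot: [0.122, 0.992, 0.0, -0.002]
contact_force: [-1.1, -0.0, 0.2]
opening: 0.143
finger_force: 0.0
bar C [-47.7 -60.1] size [115.9  26.7] theta 0.196 L [-24.4  57.6] R [ -71.  -177.8]
[ 0.48901796 -0.05832646  0.07570933] 0.002748241553455176 903 [  6.2 -15.9 -60. ] [ 12.3  16.2 -40.9]
```

View pics/w3.png

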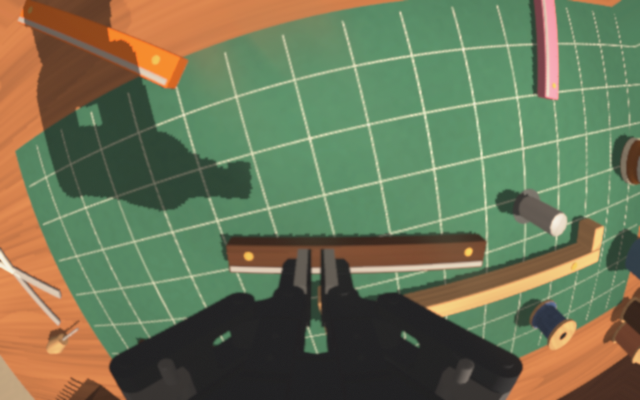

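```bash
cat >> h.py <<'E'
def axial(L,th,gap=16,z=-.032,lat=0):
    u=np.array([np.sin(th),np.cos(th)]);n=np.array([u[1],-u[0]]);p=np.array(L)-(240+gap)*u+lat*n
    go(*d2w(*(p/1000)),z,90-np.degrees(th)+np.degrees(YA))
E
python3 -c "
from h import *
axial((-36,-3),.196,40,.075)
axial((-36,-3),.196,40)"
```

```text
shift [ -48.8 -120.2    0.5] yaw -0.3 cur [ 0.489  -0.0583  0.0757] 76.0 F [-0.   0.1 -0.5]
shift [ -49.1 -120.3  107.5] yaw -0.3 cur [ 0.489  -0.0583  0.0757] 76.0 F [-0.   0.1 -0.5]
```

```bash
python3 -m crank '[[[-49,-120,0],0,255],[[-49,-120,0],0,255],[[-49,-120,0],0,255],[[-49,-120,0],0,255],[[-49,-120,40],0,255],[[-49,-120,75],0,255],[[-49,-120,95],0,255],[[-49,-120,107],0,255],[[-49,-120,107],0,255]]'; python3 -c "
from h import *
_,C,u=bar();L=C+120*u;th=np.arctan2(u[0],u[1])
axial(L,th,16);axial(L+60*u,th,16);axial(L+105*u,th,16)"
```

```text
time: 11.4
eef_pos: [0.5067, -0.1854, -0.0319]
tcp_rot: [0.122, 0.993, 0.001, -0.002]
contact_force: [-0.3, 0.4, 0.4]
opening: -0.002
finger_force: 0.0
bar C [ -62.3 -119.6] size [239.2  25.2] theta 0.217 L [-36.4  -2.4] R [ -88.2 -236.7]
shift [ 6.8 23.7  1.7] yaw 1.0 cur [ 0.508  -0.1862 -0.0303] 76.0 F [ 0.4 -0.5  0.5]
shift [ 5.7 83.7  1.7] yaw 1.0 cur [ 0.508  -0.1862 -0.0303] 76.0 F [ 0.4 -0.5  0.5]
shift [  4.9 128.7   1.7] yaw 1.0 cur [ 0.508  -0.1862 -0.0303] 76.0 F [ 0.4 -0.5  0.5]
```

```bash
python3 -m crank '[[[7,8,1.5],1,255],[[6.5,16,1.5],1,255],[[6.5,24,1.5],1,255],[[6.5,32,1.5],1,255],[[6.5,40,1.5],1,255],[[6,48,1.5],1,255],[[6,56,1.5],1,255],[[6,64,1.5],1,255],[[6,72,1.5],1,255],[[6,72,1.5],1,255]]'; python3 -c "
from h import *
_,C,u=bar();L=C+120*u;th=np.arctan2(u[0],u[1])
axial(L,th,16);axial(L+56*u,th,16)"
```

```text
time: 12.45
eef_pos: [0.52, -0.1143, -0.0315]
tcp_rot: [0.131, 0.991, 0.0, -0.0]
contact_force: [0.4, 0.5, 0.2]
opening: -0.006
finger_force: 0.0
bar C [-45.6 -61.6] size [209.4  29.1] theta 0.229 L [-18.3  55.3] R [ -72.9 -178.4]
shift [-2.  11.8  0.4] yaw 0.7 cur [ 0.5199 -0.1147 -0.0316] 75.0 F [1.1 0.6 0.3]
shift [-2.7 67.8  0.4] yaw 0.7 cur [ 0.5199 -0.1147 -0.0316] 75.0 F [1.1 0.6 0.3]
```

```bash
python3 -m crank '[[[-2,7,0],0,255],[[-3,14,0],-0.5,255],[[-4,21,0],-1,255],[[-5,28,0],-1.5,255],[[-7,35,0],-2,255],[[-9,42,0],-2.5,255],[[-9,42,0],-2.5,255]]'; python3 -c "
from h import *
c,C,u=bar();cv2.imwrite('pics/t1.png',cv2.resize(c['frame'][140:250,235:415],None,fx=4,fy=4))"
```

```text
time: 13.2
eef_pos: [0.5403, -0.0765, -0.0312]
tcp_rot: [0.109, 0.994, 0.0, 0.0]
contact_force: [0.2, 1.0, -0.0]
opening: -0.002
finger_force: 0.0
bar C [-33.2 -18.8] size [204.6  28.4] theta 0.181 L [-11.7  99.2] R [ -54.8 -136.9]
```

View pics/t1.png

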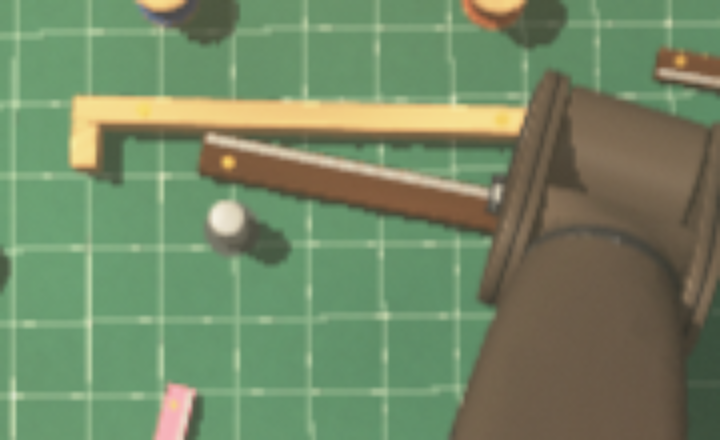

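The top crop shows the left end at (203,158), past and behind the post at (230,218). The gripper at upper right hides the right end. It needs about 22 mm more along the bar to clear the right cheek.

```bash
python3 -m crank '[[[-1,7,0],-0.5,255],[[-2,14,0],-1,255],[[-3,20,0],-1.5,255],[[-4,26,0],-2,255],[[-4,26,0],-2,255]]'; python3 -m crank '[[[0,-20,0],0,255],[[10,-20,-60],0,255],[[20,-20,-120],0,100],[[20,-100,-120],0,0],[[20,-100,-120],0,0],[[20,-100,-120],0,0]]'; python3 -c "
from h import *
_,C,u=bar();print(get_state()['eef_pos'])"
```

```text
time: 13.75
eef_pos: [0.5495, -0.052, -0.0312]
tcp_rot: [0.091, 0.996, 0.0, 0.0]
contact_force: [0.2, -0.2, 0.4]
opening: 0.002
finger_force: 0.0
time: 14.35
eef_pos: [0.5122, -0.151, 0.0912]
tcp_rot: [0.094, 0.996, -0.001, 0.002]
contact_force: [-0.0, -1.1, -0.5]
opening: 0.678
finger_force: 0.0
bar C [-34.1 -10.4] size [240.  25.] theta 0.126 L [-19.  108.6] R [ -49.2 -129.5]
[ 0.51159678 -0.14903732  0.08983444]
```

```bash
python3 -c "
from h import *
fork(-34,-10,.126,-30,45,.085)
fork(-34,-10,.126,-30,45,-.044)"
```

```text
shift [ 23.9 204.3   4.7] yaw -0.9 cur [ 0.5116 -0.149   0.0898] 79.3 F [0.5 0.5 0.3]
shift [ 24.2 204.3 133.7] yaw -0.9 cur [ 0.5116 -0.149   0.0898] 79.3 F [0.5 0.5 0.3]
```

```bash
python3 -m crank '[[[24,204,0],-0.9,0],[[24,204,0],-0.9,0],[[24,204,0],-0.9,0],[[24,204,0],-0.9,0],[[24,204,0],-0.9,0],[[24,204,50],-0.9,0],[[24,204,90],-0.9,0],[[24,204,115],-0.9,0],[[24,204,128],-0.9,0],[[24,204,133],-0.9,0]]'; python3 -c "
from h import *
fork(-34,-10,.126,-30,25,-.044)
fork(-14,-10,0,-30,25,-.044)"
```

```text
time: 15.4
eef_pos: [0.5235, 0.0577, -0.0461]
tcp_rot: [0.084, 0.996, 0.0, -0.002]
contact_force: [-0.2, -0.5, 0.4]
opening: 1.002
finger_force: 0.0
shift [-22.9  -1.2  -2.1] yaw 0.1 cur [ 0.5235  0.0577 -0.0461] 80.4 F [-0.2 -0.5  0.4]
shift [-46.7  -1.6  -2.2] yaw -7.1 cur [ 0.5235  0.0577 -0.0461] 80.4 F [-0.2 -0.5  0.4]
```

```bash
python3 -m crank '[[[-8,-1,-2],0,0],[[-16,-1,-2],0,0],[[-23,-1,-2],0,0],[[-28,-1,-2],-1.5,0],[[-33,-1,-2],-3,0],[[-38,-1.5,-2],-4.5,0],[[-43,-1.5,-2],-6,0],[[-46,-1.5,-2],-7.1,0],[[-46,-1.5,-2],-7.1,0]]'; python3 -c "
from h import *
fork(-14,-10,0,-30,25,-.044);bar()"
```

```text
time: 16.3
eef_pos: [0.5687, 0.0482, -0.0427]
tcp_rot: [0.022, 1.0, 0.0, -0.002]
contact_force: [-4.2, -0.4, 2.0]
opening: 0.997
finger_force: 2.3
shift [-0.6  0.1  1.3] yaw 0.0 cur [ 0.5687  0.0482 -0.0427] 87.5 F [-4.2 -0.4  2. ]
bar C [-17.7  68.4] size [80.8 19.9] theta 0.017 L [-15.6 188.4] R [-19.8 -51.6]
```

```bash
python3 -m crank '[[[-2,0,0],0,0],[[-3,0,0],0,0],[[-3,0,0],0,0]]'; python3 -m crank '[[[2,0,0],0,0],[[12,0,0],0,0],[[25,0,0],0,0],[[25,0,-60],0,0],[[60,0,-130],0,0],[[60,-100,-150],0,0],[[60,-180,-150],0,0],[[60,-180,-150],0,0],[[60,-180,-150],0,0]]'; python3 -c "
from h import *
c,C,u=bar();cv2.imwrite('pics/t2.png',cv2.resize(c['frame'][110:250,175:415],None,fx=3.3,fy=3.3))"
```

```text
time: 16.65
eef_pos: [0.5683, 0.0483, -0.0433]
tcp_rot: [0.022, 1.0, 0.0, -0.006]
contact_force: [-12.4, -1.3, 8.0]
opening: 1.0
finger_force: 6.1
time: 17.55
eef_pos: [0.5056, -0.1315, 0.1094]
tcp_rot: [0.022, 1.0, -0.001, 0.002]
contact_force: [0.7, 0.4, -1.2]
opening: 1.002
finger_force: 0.0
bar C [-13.2 -11.6] size [ 29.8 240.1] theta -0.002 L [-13.4 108.4] R [ -13.  -131.6]
```

View pics/t2.png

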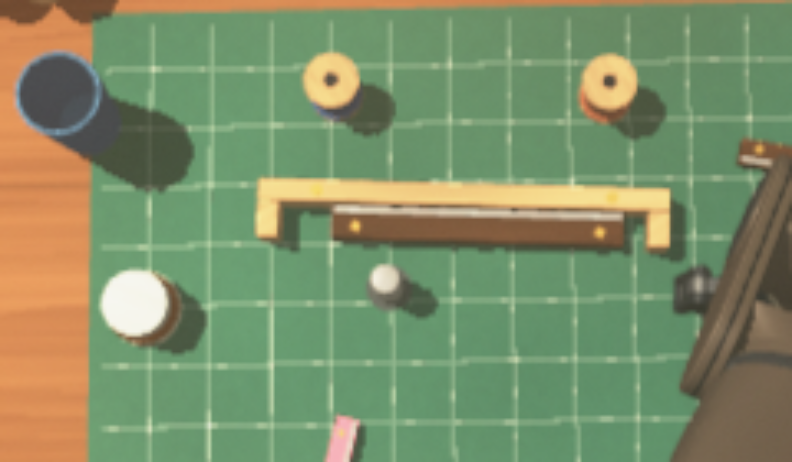

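The final crop shows the straightedge at (333–623, 228), flat against the rail at (260–668, 192) and between the cheeks. The bystanders haven't moved and the hand is clear at the right.

```bash
python3 -c "
from plant import ctrl
print(ctrl.sign_off())"
```

```text
the job is handed in; nothing more can be done
None
```

The straightedge is docked and the job is handed in at about 17.6 s: by the top camera it lies flat against the rail, both ends about 13 mm from it (home is 14) and between the cheeks, with the bystanders unmoved and the hand clear; no verdict was returned.

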